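# Chock a rolling pin on a sloping draining board

### The job

Stand the forked wooden chock on the sloping draining board, square to the slope, about the middle of its width and with the two wedge faces uphill, and let go of it. Then lay the rolling pin across the slope above it, centred, and bring it to bear on both wedge faces while you still hold it; only then let go, so that it never rolls free and stays put. Leave the mill, the garlic and the glass where they are.

Things in the scene. Friction and masses are not known exactly. Their poses are not given: they have to be found in the camera images.
- deck: Steel draining board, fixed: smooth flat deck 250 mm up the slope, 260 mm across, 10 mm thick, no rim, dark grooves drawn downhill. Slopes 8 degrees; the low edge (22 mm over the worktop) faces the robot within 0.38 rad, the high edge is 57 mm up. Origin: centre of the deck's top face; x uphill along the face, y across to the left, z square out of the face.
- chock: Forked chock, dark wood, 0.25 kg, loose, upright at the start. Origin: underside, centre of the 84 x 130 mm footprint; z up, x to the wedges. Grip bar 14 mm thick (x), 130 long (y), 42 high, middle at x = -35. Two arms (24 wide, 25 high, y = -50 and +50, 74 free between) end in wedge faces falling 50 degrees from 28 high at x = 18 to x = 42. Held on the slope by friction: 1 to 2 N slides it.
- pin: Small rolling pin, pale wood, 0.2 to 0.4 kg, loose, lying on the worktop at the start, free to roll: barrel 44 mm in diameter, 150 mm long, plus a 36 mm long, 23 mm thick handle at each end (221 mm in all). Origin: its middle, on the axis; its own y runs along the axis, x and z turn as it rolls.
- mill: Small glass mill with a grey top, 44 mm wide, 90 mm high, loose bystander; origin at the centre of its underside.
- garlic: Garlic bulb, 48 mm wide, 49 mm high, loose bystander; origin at the centre of its underside.
- glass: Empty drinking glass, 83 mm wide, 94 mm high, loose bystander; origin at the centre of its underside.
- seat (a point): Point fixed to the chock, at x = 52 mm, y = 0, z = 22 mm in the chock's frame (axes as the chock's): when the rolling pin lies centred against both wedge faces, the middle of its axis is here, parallel to the chock's y.
Mind the look-alikes: they are no part of the job. There is more than one size of the chock; the job needs the largest.

How it is judged:
By the outcome, as a careful person would: the job done as asked, in the order asked, and still so for the second after the job is handed in, with the robot touching nothing.
It also fails if it takes over 61 s, if anything falls off the work surface, if the arm or the gripper's body presses on something with over 40 N, if the wrist force passes 120 N, or if a joint passes its speed limit or range.

### The arm

A 6-joint arm with a two-finger parallel gripper is mounted at the origin on a cart in front of the work surface, level with it; the furniture and walls round the work are solid. World frame = base frame: x ahead of the robot, y to its left, z up, the work surface at z = 0. Lengths are in mm, angles in rad, forces in N, time in s.
With the tool pointing down it reaches from about 375 to 925 mm from the base axis. Payload 5.7 kg.
Tool frame: the origin (TCP) lies midway between the tips of the shut fingers; the grasp point (between the pads) lies 19 mm behind it; z points along the fingers, y is the line along which they close (so a half turn about z gives the same grasp; the last joint's range is limited). The gripper opens to 85 mm and grips with 20 to 120 N. Pads are 22 mm wide; open, the fingers measure 114 mm over their backs; the gripper's body (76 mm by 85 mm) begins 54 mm behind the grasp point. The pads swing forward as they close: fully open they stand 13 mm farther back than shut.
Start: joints at [-1.333, 0.359, 1.51, -0, 1.272, -0.115], TCP at [207.299, -563.019, 231.267] pointing down, gripper open.
Joint ranges: [-2.97, 2.97], [-1.01, 2.36], [0.21, 2.38], [-0.96, 4.11], [0.2, 2.71], [-2.98, 2.98]. Speed limits (rad/s): [2.39, 2.39, 3.14, 3.14, 3.14, 3.14].

### API

Orientations are given as a 3x3 rotation matrix whose columns are the frame's x, y, z axes.
In Python, from cell import ctrl gives the robot as it stands. The module is installed in compiled form; this text tells all that it offers.
- The arm moves only by the tool apply_moves, never from a script. Its argument "series" is a list of rows, each a list of 5 numbers: the opening, from -1 (shut) to 1 (fully open), then the shift along the tool's x, y, z in m, then the turn about the tool's z in rad. A call has 1 to 10 rows; each row shifts and turns the commanded pose from where the row before left it, along the tool's axes as they then stand; what a row does not reach is not made up. A row lasts 1/8 s, in which the tool goes at most 62.5 mm and 10.7 degrees, less where a joint would pass 70% of its speed; a pose out of reach is approached as far as the arm can. A call is refused whole if a number of a shift passes 0.0625 or a number of a turn 0.188, either way. A call with a gripper value outside its range is refused whole. The fingers move at their own pace and stop on an object; the grip force is fixed at half the most. Time passes only in rows, so rows that do not move let the fingers close. It gives the time, the measured TCP pose, the force, the opening and the grip force at its end, in the units of the state.
- ctrl.observe(): the state, without advancing time (a new reading comes with each control period).
- ctrl.read_camera(name): name is "scene" or "top"; returns a dict with "pixels" (420x560x3 uint8, red, green, blue), "range_z" (420x560 float32, mm along the optical axis (not along the pixel's ray), 0 where there is no reading), "fx", "fy", "cx", "cy" (pixels), "R" (3x3) and "t" (3): a world point X has camera coordinates R X + t. Camera axes: x right, y down, z forward; pixel columns grow to the right and rows downward; lengths in mm; the calibration is good to about 2 mm. A picture is of the moment at which its call begins.
- ctrl.hand_in(): hands the job in; it is judged then, once.
The state is a dict: "time": time; "q": joint angles; "qvel": joint speeds; "joint_efforts": joint torques, N m; "tcp_pos": TCP position; "eef_rot": TCP orientation; "ft_force": force on the tool from outside, world axes, zero at the start; "ft_torque": the same for the moment, N m; "gripper_width": finger opening in mm; "grasp_force": force on a finger pad.
Only numpy, scipy, OpenCV 4.12 (cv2) and the standard library are available. Lean on these libraries where they do the work, as an engineer would, in place of code of your own. Each camera call takes 0.05 s, during which the arm holds its last target. There are 200 camera calls.

## Working session

There is one attempt and no reset: what is moved stays moved. The work goes in short steps, Python scripts to look and compute and a tool call to move; the robot and the scene stay as the last step left them, time stands still between calls to the robot, and variables do not carry over. Pictures are saved under pics/ and viewed, at most 10 in all, crops included, and the job is handed in when it is done.

Besides the shell and the picture viewer there is one more tool, called after "Request:" as name([rows], argument=value, ...), one row to a line, values as JSON. apply_moves: Moves the arm, as the interface text tells. Its arguments: {"type":"object","properties":{"series":{"type":"array","items":{"type":"array","items":{"type":"number"}}}},"required":["series"]}

```bash
mkdir -p pics; cat > h.py <<'E'
import numpy as np, cv2
from cell import ctrl
def shot(name,out):
    c=ctrl.read_camera(name); np.savez('%s.npz'%out,**c)
    cv2.imwrite('pics/%s.png'%out,cv2.cvtColor(c['pixels'],cv2.COLOR_RGB2BGR)); return c
def pts(c):
    v,u=np.mgrid[:420,:560]; z=c['range_z']
    P=np.stack([(u-c['cx'])/c['fx']*z,(v-c['cy'])/c['fy']*z,z],-1)
    P=(P-c['t'])@c['R']; P[z==0]=np.nan; return P
E
python3 - <<'E'
from h import *
for n in('top','scene'):
    c=shot(n,n+'0'); print(n,c['R'].round(3).tolist(),c['t'],c['fx'],-c['R'].T@c['t'])
s=ctrl.observe(); print(s['time'],s['eef_rot'],s['gripper_width'])
E
```

```text
top [[-0.026, -1.0, -0.008], [-0.996, 0.026, -0.082], [0.082, 0.006, -0.997]] [ 281.53123622  597.34756236 1072.59212755] 399.1306138308823 [ 514.49529029  259.0466264  1120.1460891 ]
scene [[-0.672, -0.74, -0.019], [-0.433, 0.414, -0.801], [0.601, -0.53, -0.599]] [570.71588873 175.44618237 896.19835827] 424.36826979388627 [-79.10863559 824.51653932 688.17424107]
0.1 [[ 9.38403104e-01  3.45542290e-01 -3.74357672e-04]
 [ 3.45542422e-01 -9.38401665e-01  1.65839601e-03]
 [ 2.21748092e-04 -1.68560042e-03 -9.99998555e-01]] 85.10749994430576
```

View pics/top0.png

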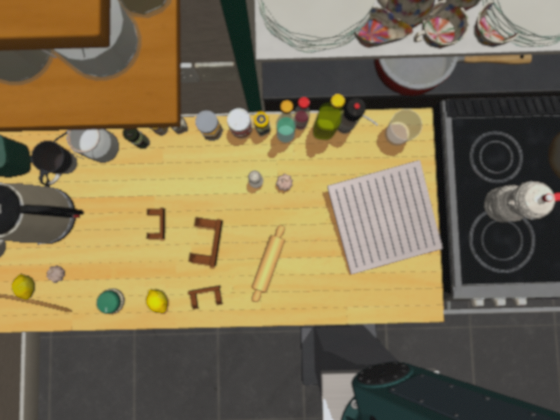

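View pics/scene0.png

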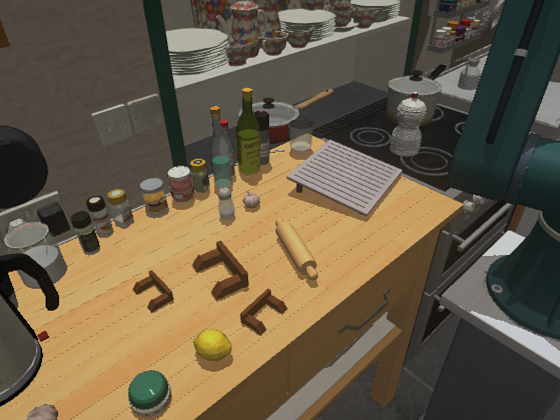

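The top view shows the largest chock at about (205,242), with its bar on the right at u≈216 and its arms pointing left. The pin runs from (280,230) to (256,297). The deck corners are (329,189), (420,163), (441,245) and (350,272). The smaller chocks are at (155,223) and (206,296), and the mill, garlic and glass at (255,179), (284,183) and (398,132).

```bash
cat >> h.py <<'E'
def rect(P):  # min area rect of xy points
    return cv2.minAreaRect(P[:,:2].astype(np.float32))
def chock(c,box,zr=(10,200)):
    P=pts(c); u0,v0,u1,v1=box; p=c['pixels'].astype(int)
    m=np.zeros((420,560),bool); m[v0:v1,u0:u1]=1
    m&=(p.sum(2)<300)&(P[...,2]>zr[0])&(P[...,2]<zr[1]); return P[m]
E
python3 - <<'E'
from h import *
np.set_printoptions(precision=1,suppress=True)
c=dict(np.load('top0.npz')); P=pts(c)
A=chock(c,(180,205,230,278)); print('chock',len(A),rect(A),np.percentile(A[:,2],[5,50,95]))
B=A[A[:,2]>34]; print('bar',len(B),rect(B),B.mean(0)); 
B=A[(A[:,2]<30)&(A[:,2]>15)]; print('arms',len(B),B.mean(0))
m=np.zeros((420,560),bool); m[220:310,245:292]=1; m&=P[...,2]>12
Q=P[m]; print('pin',len(Q),rect(Q)); B=Q[Q[:,2]>38]; print(len(B),rect(B),B.mean(0),Q[:,2].max())
# deck
m=np.zeros((420,560),np.uint8); cv2.fillPoly(m,[np.array([[335,193],[417,170],[435,242],[353,265]])],1)
D=P[m>0]; D=D[np.isfinite(D[:,0])]; a=np.linalg.lstsq(np.c_[D[:,:2],np.ones(len(D))],D[:,2],rcond=None)[0]; print('plane',a*[1,1,1],np.degrees(np.arctan(np.hypot(*a[:2]))),np.arctan2(a[1],a[0]))
m=np.zeros((420,560),bool); m[150:285,318:450]=1
E_=P[m]; r=abs(E_[:,2]-np.c_[E_[:,:2],np.ones(len(E_))]@a); E_=E_[r<5]; print('deck',len(E_),rect(E_),cv2.boxPoints(rect(E_)))
for n,b in(('mill',(245,168,264,190)),('garlic',(276,172,294,192))):
    q=P[b[1]:b[3],b[0]:b[2]].reshape(-1,3); q=q[q[:,2]>12]; print(n,q.mean(0),q[:,2].max())
# scene cam checks
s=dict(np.load('scene0.npz')); S=pts(s)
A=chock(s,(190,238,252,302),(8,200)); print('scene chock',len(A),rect(A)); B=A[A[:,2]>36]; print(rect(B),B[:,2].max())
k=cv2.resize(cv2.imread('pics/top0.png')[150:310,140:450],None,fx=2.5,fy=2.5,interpolation=cv2.INTER_CUBIC); cv2.imwrite('pics/c0.png',k)
E
```

```text
chock 637 ((518.2091064453125, 469.1931457519531), (75.68819427490234, 126.177001953125), 80.56707763671875) [16.4 27.5 45. ]
bar 231 ((512.7868041992188, 438.869873046875), (14.237921714782715, 125.3902359008789), 80.90619659423828) [511.9 438.   42.5]
arms 351 [516.4 471.1  24.7]
pin 1076 ((455.423828125, 297.5484313964844), (43.9580078125, 218.67176818847656), 68.65613555908203)
654 ((444.364501953125, 301.4162902832031), (36.46482467651367, 172.8667755126953), 69.99742126464844) [455.2 297.7  43.1] 50.93575419002606
plane [  0.1   0.  -36.5] 8.030349361515992 0.2479801671200626
deck 8626 ((529.2409057617188, -32.34075927734375), (334.3519592285156, 260.739501953125), 13.931018829345703) [[ 335.6   53.9]
 [ 398.4 -199.1]
 [ 722.9 -118.6]
 [ 660.1  134.4]]
mill [679.2 324.9  70.6] 94.59068448372594
garlic [674.5 248.1  33.1] 47.45692579766598
scene chock 1216 ((516.6414184570312, 471.09033203125), (79.13932800292969, 130.0814208984375), 80.69763946533203)
((510.53338623046875, 439.2996826171875), (14.512154579162598, 128.21072387695312), 80.82091522216797) 45.576332029316895
```

View pics/c0.png

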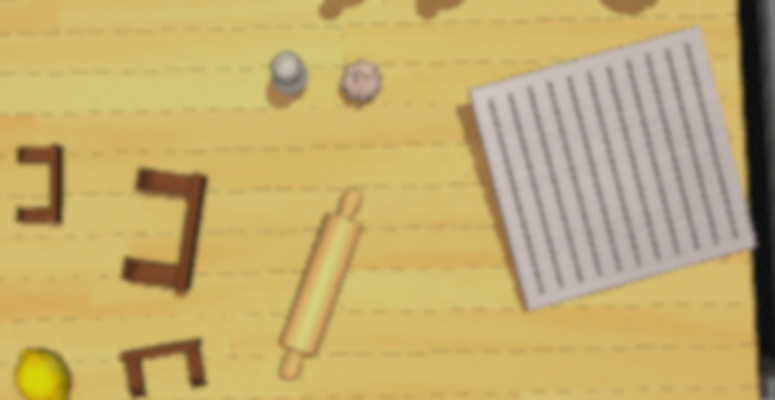

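```bash
cat >> h.py <<'E'
def ray(c,uv,n,d):  # intersect pixel ray with n.X=d
    o=-c['R'].T@c['t']; r=c['R'].T@np.array([(uv[0]-c['cx'])/c['fx'],(uv[1]-c['cy'])/c['fy'],1]); return o+r*(d-n@o)/(n@r)
E
python3 - <<'E'
from h import *
np.set_printoptions(precision=2,suppress=True)
for nm,px in(('top',[(351.2,273.6),(328,186),(420,161.2),(442,248)]),('scene',[(367,212),(289,177),(330,142),(401,175)])):
    c=dict(np.load(nm+'0.npz')); P=pts(c); px=np.array(px,float); ce=px.mean(0)
    m=np.zeros((420,560),np.uint8); cv2.fillPoly(m,[(ce+(px-ce)*.85).astype(int)],1); D=P[m>0]; D=D[np.isfinite(D[:,0])]
    a=np.linalg.lstsq(np.c_[D[:,:2],np.ones(len(D))],D[:,2],rcond=None)[0]; n=np.array([-a[0],-a[1],1])
    C=np.array([ray(c,p,n,a[2]) for p in px]); print(nm,a,np.arctan2(a[1],a[0])); print(C,C.mean(0),[np.linalg.norm(C[i]-C[i-1]) for i in range(4)])
    for i in range(4): d=C[i]-C[i-1]; print(np.arctan2(d[1],d[0]))
E
```

```text
top [  0.14   0.03 -36.59] 0.24908330266305406
[[ 419.93   71.46   23.42]
 [ 656.66  129.98   57.89]
 [ 717.28 -119.53   57.5 ]
 [ 482.79 -178.38   23.33]] [569.17 -24.12  40.54] [np.float64(257.61943847852143), np.float64(246.27793507937702), np.float64(256.7646557593726), np.float64(244.1591799680031)]
1.8172907272118284
0.24235513415761734
-1.3324649226606797
-2.895701169475394
scene [  0.14   0.03 -36.89] 0.2496435605603647
[[ 420.97   65.29   23.05]
 [ 646.17  129.67   56.14]
 [ 705.97 -107.18   56.06]
 [ 465.89 -151.9    21.61]] [559.75 -16.03  39.21] [np.float64(221.79071026301716), np.float64(236.54518570385576), np.float64(244.2834290998529), np.float64(246.62518809728232)]
1.7747294628969905
0.27845087830299514
-1.3234927429017795
-2.957440196435853
```

Request:
apply_moves([
  [1, 0.05, 0, 0, -0.185],
  [1, 0.05, 0, 0, -0.185],
  [1, 0.05, 0, 0, -0.185],
  [1, 0.05, 0, 0, -0.185],
  [1, 0.05, 0, 0, -0.185],
  [1, 0.05, 0, 0, -0.185],
  [1, 0.05, 0, 0, -0.185],
  [1, 0.05, 0, 0, -0.185],
])

```text
time: 1.1
tcp_pos: [404.7, -254.1, 231.0]
eef_rot: [[-0.265, 0.964, 0.0], [0.964, 0.265, 0.001], [0.0, 0.0, -1.0]]
ft_force: [0.4, 0.9, 0.5]
gripper_width: 85.4
grasp_force: 0.0
```

```bash
cat >> h.py <<'E'
def plan(goal,yaw_y=None,n=None):
    s=ctrl.observe(); R=s['eef_rot']; p=np.array(s['tcp_pos']); d=np.array(goal)-p
    y0=np.arctan2(R[1][1],R[0][1]); w=0 if yaw_y is None else (yaw_y-y0+np.pi)%(2*np.pi)-np.pi
    n=n or int(np.ceil(max(np.linalg.norm(d)/58,abs(w)/.18,1)))
    print('t',s['time'],'p',p.round(1),'yaw_y %.4f'%y0,'q',np.round(s['q'],2))
    for i in range(n):
        a=y0+np.pi/2+w*i/n; X=np.array([np.cos(a),np.sin(a),0]);Y=np.array([np.sin(a),-np.cos(a),0])
        print([round(d@X/n/1e3,4),round(d@Y/n/1e3,4),round(-d[2]/n/1e3,4),round(-w/n,4)])
E
python3 -c "
from h import *
plan([511.6,439.1,120],1.41)"
```

```text
t 1.1 p [ 404.7 -254.1  231. ] yaw_y 0.2686 q [-0.71  0.18  1.76  0.    1.19 -0.97]
[np.float64(0.0492), np.float64(0.0221), np.float64(0.0085), np.float64(-0.0878)]
[np.float64(0.0471), np.float64(0.0263), np.float64(0.0085), np.float64(-0.0878)]
[np.float64(0.0446), np.float64(0.0303), np.float64(0.0085), np.float64(-0.0878)]
[np.float64(0.0418), np.float64(0.0341), np.float64(0.0085), np.float64(-0.0878)]
[np.float64(0.0386), np.float64(0.0377), np.float64(0.0085), np.float64(-0.0878)]
[np.float64(0.0352), np.float64(0.0409), np.float64(0.0085), np.float64(-0.0878)]
[np.float64(0.0315), np.float64(0.0438), np.float64(0.0085), np.float64(-0.0878)]
[np.float64(0.0275), np.float64(0.0464), np.float64(0.0085), np.float64(-0.0878)]
[np.float64(0.0233), np.float64(0.0487), np.float64(0.0085), np.float64(-0.0878)]
[np.float64(0.019), np.float64(0.0505), np.float64(0.0085), np.float64(-0.0878)]
[np.float64(0.0145), np.float64(0.052), np.float64(0.0085), np.float64(-0.0878)]
[np.float64(0.0098), np.float64(0.053), np.float64(0.0085), np.float64(-0.0878)]
[np.float64(0.0051), np.float64(0.0537), np.float64(0.0085), np.float64(-0.0878)]
```

Request:
apply_moves([
  [1, 0.049, 0.022, 0.0085, -0.088],
  [1, 0.047, 0.026, 0.0085, -0.088],
  [1, 0.045, 0.03, 0.0085, -0.088],
  [1, 0.042, 0.034, 0.0085, -0.088],
  [1, 0.039, 0.038, 0.0085, -0.088],
  [1, 0.035, 0.041, 0.0085, -0.088],
  [1, 0.032, 0.044, 0.0085, -0.088],
  [1, 0.028, 0.046, 0.0085, -0.088],
  [1, 0.023, 0.049, 0.0085, -0.088],
  [1, 0.019, 0.05, 0.0085, -0.088],
])

```text
time: 2.35
tcp_pos: [488.1, 279.2, 145.8]
eef_rot: [[-0.911, 0.413, -0.0], [0.413, 0.911, -0.0], [0.0, -0.0, -1.0]]
ft_force: [1.4, -0.8, 1.4]
gripper_width: 85.4
grasp_force: 0.0
```

Request:
apply_moves([
  [1, 0.0145, 0.052, 0.0085, -0.088],
  [1, 0.01, 0.053, 0.0085, -0.088],
  [1, 0.005, 0.053, 0.0085, -0.088],
  [1, 0, 0, 0, 0],
  [1, 0, 0, 0, 0],
])

```text
time: 2.98
tcp_pos: [512.6, 435.9, 120.1]
eef_rot: [[-0.986, 0.164, -0.001], [0.164, 0.986, -0.001], [0.001, -0.002, -1.0]]
ft_force: [-0.9, -0.3, -0.2]
gripper_width: 85.6
grasp_force: 0.0
```

```bash
python3 -c "
from h import *
plan([511.6,439.1,12],1.41)"
```

```text
t 2.975 p [512.6 435.9 120.1] yaw_y 1.4061 q [ 0.6   0.57  1.45 -0.    1.12 -0.8 ]
[np.float64(0.0007), np.float64(0.0015), np.float64(0.0541), np.float64(-0.002)]
[np.float64(0.0007), np.float64(0.0015), np.float64(0.0541), np.float64(-0.002)]
```

Request:
apply_moves([
  [1, 0.0007, 0.0015, 0.04, -0.002],
  [1, 0.0007, 0.0015, 0.04, -0.002],
  [1, 0, 0, 0.028, 0],
  [1, 0, 0, 0, 0],
  [-1, 0, 0, 0, 0],
  [-1, 0, 0, 0, 0],
  [-1, 0, 0, 0, 0],
  [-1, 0, 0, 0, 0],
  [-1, 0, 0, 0, 0],
  [-1, 0, 0, 0, 0],
])

```text
time: 4.22
tcp_pos: [512.8, 439.9, 13.8]
eef_rot: [[-0.987, 0.16, 0.001], [0.16, 0.987, 0.0], [-0.001, 0.0, -1.0]]
ft_force: [-1.2, -1.9, 5.9]
gripper_width: 12.9
grasp_force: 60.3
```

```bash
python3 - <<'E'
import h
from h import *
class F:
    pass
s=dict(ctrl.observe()); s['tcp_pos']=np.array(s['tcp_pos'])+[0,0,110]
o=ctrl
class C: 
    def observe(self): return s
h.ctrl=C(); plan([501.2,-41.1,110],.245,11)
E
```

```text
t 4.225 p [512.8 439.9 123.8] yaw_y 1.4102 q [ 0.61  0.7   1.52 -0.    0.93 -0.8 ]
[np.float64(-0.006), np.float64(-0.0433), np.float64(0.0013), np.float64(0.1059)]
[np.float64(-0.0105), np.float64(-0.0425), np.float64(0.0013), np.float64(0.1059)]
[np.float64(-0.0149), np.float64(-0.0411), np.float64(0.0013), np.float64(0.1059)]
[np.float64(-0.0192), np.float64(-0.0393), np.float64(0.0013), np.float64(0.1059)]
[np.float64(-0.0232), np.float64(-0.0371), np.float64(0.0013), np.float64(0.1059)]
[np.float64(-0.027), np.float64(-0.0344), np.float64(0.0013), np.float64(0.1059)]
[np.float64(-0.0305), np.float64(-0.0313), np.float64(0.0013), np.float64(0.1059)]
[np.float64(-0.0337), np.float64(-0.0279), np.float64(0.0013), np.float64(0.1059)]
[np.float64(-0.0364), np.float64(-0.0242), np.float64(0.0013), np.float64(0.1059)]
[np.float64(-0.0388), np.float64(-0.0202), np.float64(0.0013), np.float64(0.1059)]
[np.float64(-0.0407), np.float64(-0.016), np.float64(0.0013), np.float64(0.1059)]
```

Request:
apply_moves([
  [-1, 0, 0, -0.02, 0],
  [-1, 0, 0, -0.045, 0],
  [-1, 0, 0, -0.045, 0],
])

```text
time: 4.6
tcp_pos: [511.8, 439.6, 124.2]
eef_rot: [[-0.987, 0.16, -0.001], [0.16, 0.987, -0.0], [0.001, -0.001, -1.0]]
ft_force: [1.0, 0.4, -4.0]
gripper_width: 13.0
grasp_force: 58.8
```

Request:
apply_moves([
  [-1, -0.006, -0.0433, 0.001, 0.106],
  [-1, -0.0105, -0.0425, 0.001, 0.106],
  [-1, -0.015, -0.041, 0.001, 0.106],
  [-1, -0.019, -0.0395, 0.001, 0.106],
  [-1, -0.023, -0.037, 0.001, 0.106],
  [-1, -0.027, -0.0345, 0.001, 0.106],
  [-1, -0.0305, -0.0315, 0.001, 0.106],
  [-1, -0.0335, -0.028, 0.001, 0.106],
  [-1, -0.0365, -0.024, 0.001, 0.106],
  [-1, -0.039, -0.02, 0.001, 0.106],
])

```text
time: 5.85
tcp_pos: [501.5, 1.3, 113.6]
eef_rot: [[-0.34, 0.941, 0.001], [0.941, 0.34, 0.0], [-0.0, 0.001, -1.0]]
ft_force: [0.7, 0.3, -2.1]
gripper_width: 13.0
grasp_force: 59.1
```

Request:
apply_moves([
  [-1, -0.0405, -0.016, 0.001, 0.106],
  [-1, 0, 0, 0, 0],
  [-1, 0, 0, 0, 0],
  [-1, 0, 0, 0, 0],
])

```text
time: 6.35
tcp_pos: [500.2, -40.0, 112.0]
eef_rot: [[-0.243, 0.97, -0.0], [0.97, 0.243, 0.0], [0.0, -0.0, -1.0]]
ft_force: [1.0, 0.1, -3.0]
gripper_width: 13.0
grasp_force: 59.2
```

```bash
python3 - <<'E'
from h import *
plan([501.2,-41.1,75],.245)
print(ctrl.observe()['ft_force'])
c=shot('scene','scene1')
k=cv2.resize(cv2.imread('pics/scene1.png')[60:320,220:520],None,fx=2.3,fy=2.3); cv2.imwrite('pics/c1.png',k)
E
```

```text
t 6.35 p [500.2 -40.  112. ] yaw_y 0.2456 q [-0.22  0.37  1.85  0.    0.92 -0.46]
[np.float64(-0.0013), np.float64(0.0006), np.float64(0.037), np.float64(0.0006)]
[ 0.98037869  0.12715538 -2.99283199]
```

View pics/c1.png

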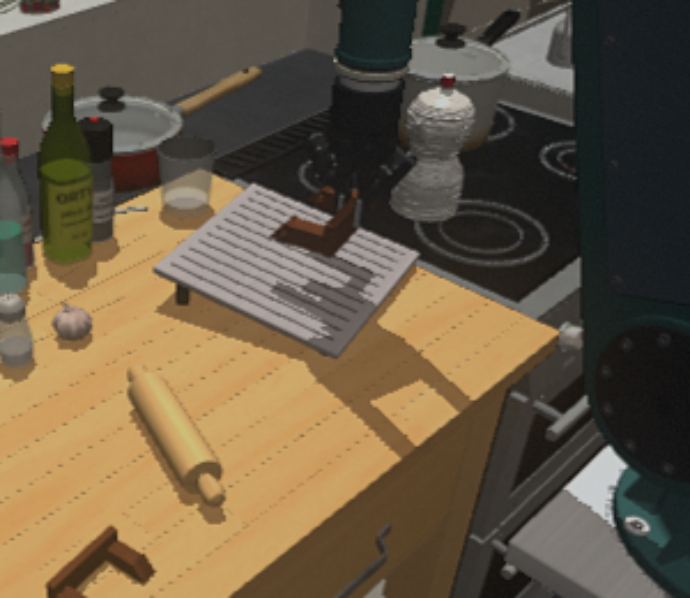

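The chock hangs level over the deck at crop (330,220) with its arms uphill. I'll lower it now.

Request:
apply_moves([
  [-1, -0.001, 0.001, 0.025, 0],
  [-1, 0, 0, 0.02, 0],
  [-1, 0, 0, 0.008, 0],
  [-1, 0, 0, 0, 0],
  [-1, 0, 0, 0, 0],
])

```text
time: 7.02
tcp_pos: [502.2, -41.6, 59.5]
eef_rot: [[-0.242, 0.97, 0.001], [0.97, 0.242, -0.0], [-0.0, 0.001, -1.0]]
ft_force: [-0.3, 0.0, -2.9]
gripper_width: 13.0
grasp_force: 59.0
```

Request:
apply_moves([
  [-1, 0, 0, 0.001, 0],
  [-1, 0, 0, 0.001, 0],
  [-1, 0, 0, 0, 0],
])

```text
time: 7.4
tcp_pos: [501.6, -41.7, 56.9]
eef_rot: [[-0.242, 0.97, 0.0], [0.97, 0.242, 0.0], [0.0, 0.0, -1.0]]
ft_force: [0.6, -0.8, -3.1]
gripper_width: 13.1
grasp_force: 59.0
```

Request:
apply_moves([
  [-1, 0, 0, 0.001, 0],
  [-1, 0, 0, 0, 0],
])

```text
time: 7.65
tcp_pos: [501.5, -41.7, 55.7]
eef_rot: [[-0.242, 0.97, -0.0], [0.97, 0.242, 0.0], [0.0, -0.0, -1.0]]
ft_force: [0.5, 0.6, -3.0]
gripper_width: 12.9
grasp_force: 59.0
```

Request:
apply_moves([
  [-1, 0, 0, 0.001, 0],
  [-1, 0, 0, 0, 0],
])

```text
time: 7.9
tcp_pos: [501.5, -41.7, 54.7]
eef_rot: [[-0.242, 0.97, -0.0], [0.97, 0.242, 0.0], [0.0, -0.0, -1.0]]
ft_force: [-0.3, -0.9, -3.9]
gripper_width: 13.1
grasp_force: 59.0
```

Request:
apply_moves([
  [-1, 0, 0, 0.001, 0],
  [-1, 0, 0, 0, 0],
])

```text
time: 8.15
tcp_pos: [501.6, -41.7, 53.7]
eef_rot: [[-0.242, 0.97, -0.0], [0.97, 0.242, 0.0], [0.0, -0.0, -1.0]]
ft_force: [-0.0, -0.3, -3.3]
gripper_width: 13.4
grasp_force: 59.0
```

Request:
apply_moves([
  [-1, 0, 0, 0.001, 0],
  [-1, 0, 0, 0, 0],
])

```text
time: 8.4
tcp_pos: [501.6, -41.7, 52.8]
eef_rot: [[-0.242, 0.97, -0.0], [0.97, 0.242, 0.0], [0.0, -0.0, -1.0]]
ft_force: [-0.6, 1.0, -2.6]
gripper_width: 13.2
grasp_force: 59.2
```

Request:
apply_moves([
  [-1, 0, 0, 0.001, 0],
  [-1, 0, 0, 0, 0],
])

```text
time: 8.65
tcp_pos: [501.6, -41.7, 52.2]
eef_rot: [[-0.242, 0.97, 0.0], [0.97, 0.242, 0.0], [-0.0, 0.0, -1.0]]
ft_force: [-3.0, -0.6, 3.9]
gripper_width: 13.2
grasp_force: 60.2
```

Request:
apply_moves([
  [-1, 0, 0, -0.0005, 0],
  [-0.67, 0, 0, 0, 0],
  [-0.64, 0, 0, 0, 0],
  [-0.62, 0, 0, 0, 0],
  [-0.6, 0, 0, 0, 0],
  [-0.57, 0, 0, 0, 0],
  [-0.54, 0, 0, 0, 0],
  [-0.5, 0, 0, 0, 0],
  [-0.45, 0, 0, 0, 0],
  [-0.4, 0, 0, 0, 0],
])

```text
time: 9.9
tcp_pos: [502.4, -41.8, 52.6]
eef_rot: [[-0.241, 0.97, 0.002], [0.97, 0.241, -0.0], [-0.0, 0.001, -1.0]]
ft_force: [0.1, 0.3, -0.2]
gripper_width: 25.8
grasp_force: 0.0
```

```bash
python3 - <<'E'
from h import *
c=shot('scene','scene2')
k=cv2.resize(cv2.imread('pics/scene2.png')[110:230,270:430],None,fx=4.5,fy=4.5); cv2.imwrite('pics/c2.png',k)
E
```

```text
(no output)
```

View pics/c2.png

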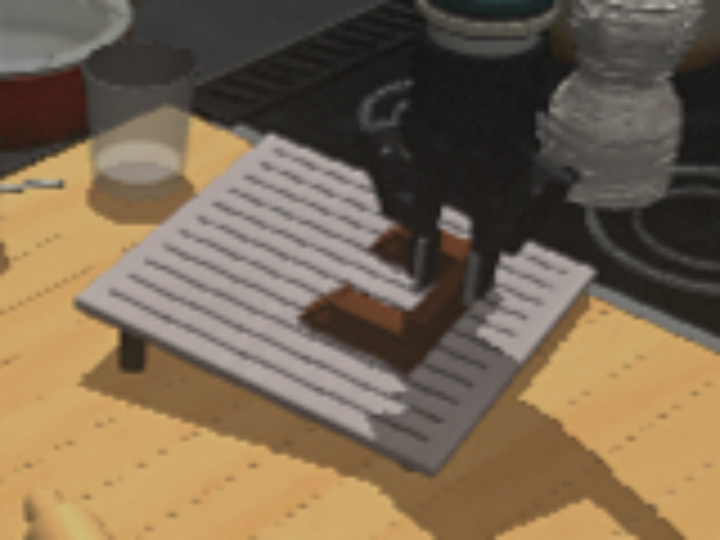

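The chock now rests flat on the deck, corner at crop (405,370), with the fingers clear of the bar. I'll lift and go to the pin.

Request:
apply_moves([
  [-0.35, 0, 0, -0.01, 0],
  [-0.3, 0, 0, -0.03, 0],
  [0, 0, 0, -0.045, 0],
  [1, 0, 0, -0.02, 0],
])

```text
time: 10.45
tcp_pos: [503.3, -42.0, 160.5]
eef_rot: [[-0.242, 0.97, 0.005], [0.97, 0.242, -0.001], [-0.002, 0.004, -1.0]]
ft_force: [0.8, 0.6, -0.3]
gripper_width: 59.5
grasp_force: 0.0
```

```bash
python3 - <<'E'
from h import *
plan([455.4,297.5,110],1.206)
E
```

```text
t 10.45 p [503.3 -42.  160.5] yaw_y 0.2441 q [-0.22  0.3   1.8   0.    1.03 -0.46]
[np.float64(0.0568), np.float64(0.0059), np.float64(0.0084), np.float64(-0.1603)]
[np.float64(0.0552), np.float64(0.0149), np.float64(0.0084), np.float64(-0.1603)]
[np.float64(0.0521), np.float64(0.0235), np.float64(0.0084), np.float64(-0.1603)]
[np.float64(0.0477), np.float64(0.0315), np.float64(0.0084), np.float64(-0.1603)]
[np.float64(0.042), np.float64(0.0388), np.float64(0.0084), np.float64(-0.1603)]
[np.float64(0.0353), np.float64(0.045), np.float64(0.0084), np.float64(-0.1603)]
```

Request:
apply_moves([
  [1, 0.057, 0.006, 0.0085, -0.16],
  [1, 0.055, 0.015, 0.0085, -0.16],
  [1, 0.052, 0.0235, 0.0085, -0.16],
  [1, 0.0475, 0.0315, 0.0085, -0.16],
  [1, 0.042, 0.039, 0.0085, -0.16],
  [1, 0.0355, 0.045, 0.0085, -0.16],
  [1, 0, 0, 0, 0],
  [1, 0, 0, 0, 0],
  [1, 0, 0, 0, 0],
])

```text
time: 11.58
tcp_pos: [454.6, 296.8, 106.8]
eef_rot: [[-0.933, 0.361, 0.0], [0.361, 0.933, -0.0], [-0.0, 0.0, -1.0]]
ft_force: [0.1, 0.3, -0.7]
gripper_width: 85.2
grasp_force: 0.0
```

```bash
python3 - <<'E'
from h import *
plan([455.4,297.5,6],1.206)
t=shot('top','top3'); s=shot('scene','scene3')
for nm,c,px in(('top',t,(335,180,435,270)),('scene',s,(325,145,385,200))):
    P=pts(c); u0,v0,u1,v1=px; W=P[v0:v1,u0:u1]; p=c['pixels'][v0:v1,u0:u1].astype(int)
    m=(p[...,0]-p[...,2]>12)&(p.sum(2)<300); A=W[m]
    a=np.array([np.cos(.245)*np.tan(np.radians(8)),np.sin(.245)*np.tan(np.radians(8))]); C=np.array([569.2,-24.1,40])
    ux=np.array([np.cos(.245),np.sin(.245),0])*np.cos(np.radians(8))+[0,0,np.sin(np.radians(8))]; uy=np.array([-np.sin(.245),np.cos(.245),0]); uz=np.cross(ux,uy)
    D=(A-C)@np.c_[ux,uy,uz]; D=D[(D[:,2]<60)&(D[:,2]>3)]
    print(nm,len(D),rect(D),D.min(0).round(1),D.max(0).round(1)); B=D[D[:,2]>35]; print('bar',len(B),rect(B),B[:,2].mean())
k=cv2.resize(cv2.imread('pics/top3.png')[150:310,240:450],None,fx=3.6,fy=3.6,interpolation=cv2.INTER_CUBIC); cv2.imwrite('pics/c3.png',k)
E
```

```text
t 11.575 p [454.6 296.8 106.8] yaw_y 1.2019 q [ 0.45  0.42  1.77 -0.    0.95 -0.75]
[np.float64(-0.0003), np.float64(0.0005), np.float64(0.0504), np.float64(-0.002)]
[np.float64(-0.0003), np.float64(0.0005), np.float64(0.0504), np.float64(-0.002)]
top 809 ((-39.736724853515625, 2.0871009826660156), (126.63142395019531, 85.95097351074219), 89.922607421875) [-82.7 -61.2   3.7] [ 3.3 65.4 48.1]
bar 271 ((-66.8863525390625, 1.9309158325195312), (126.24517059326172, 15.006916046142578), 89.85041809082031) 41.546697945915
scene 711 ((-38.938507080078125, 2.0047836303710938), (132.26641845703125, 79.25336456298828), 89.06997680664062) [-77.9 -63.7   3. ] [ 1.5 68.6 45.1]
bar 152 ((-70.54391479492188, 2.269989013671875), (131.80874633789062, 15.46098518371582), 89.47205352783203) 40.886749199368204
```

View pics/c3.png

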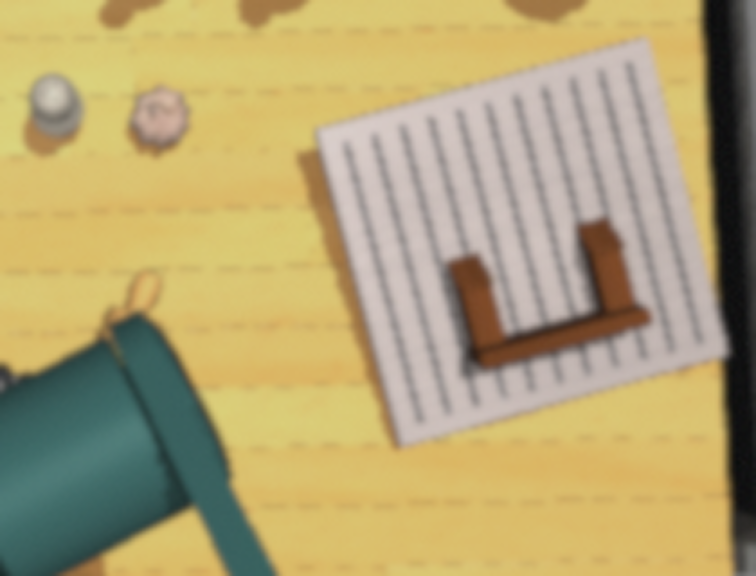

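The chock stands square on the deck, about 2 mm left of centre, arms uphill (crop (475,265) and (600,230)). Now I'll grasp the pin.

Request:
apply_moves([
  [1, 0, 0.0005, 0.04, -0.002],
  [1, 0, 0.0005, 0.04, -0.002],
  [1, 0, 0, 0.02, 0],
  [1, 0, 0, 0, 0],
  [-1, 0, 0, 0, 0],
  [-1, 0, 0, 0, 0],
  [-1, 0, 0, 0, 0],
  [-1, 0, 0, 0, 0],
  [-1, 0, 0, 0, 0],
])

```text
time: 12.8
tcp_pos: [455.2, 299.1, 7.7]
eef_rot: [[-0.935, 0.355, 0.002], [0.355, 0.935, 0.001], [-0.001, 0.001, -1.0]]
ft_force: [-0.8, -1.9, 6.8]
gripper_width: 42.4
grasp_force: 60.0
```

Request:
apply_moves([
  [-1, 0, 0, -0.02, 0],
  [-1, 0, 0, -0.045, 0],
  [-1, 0, 0, -0.05, 0],
  [-1, 0, 0, -0.03, 0],
  [-1, 0, 0, 0, 0],
])

```text
time: 13.42
tcp_pos: [456.3, 299.9, 154.1]
eef_rot: [[-0.935, 0.355, 0.006], [0.355, 0.935, 0.003], [-0.004, 0.005, -1.0]]
ft_force: [-0.5, 0.5, -2.4]
gripper_width: 42.4
grasp_force: 62.2
```

```bash
python3 - <<'E'
from h import *
a=.245; e=np.radians(8)
ux=np.array([np.cos(a)*np.cos(e),np.sin(a)*np.cos(e),np.sin(e)]); uy=np.array([-np.sin(a),np.cos(a),0]); uz=np.cross(ux,uy)
C=np.array([569.2,-24.1,40])
for x in(17.5,32): print(x,C+x*ux+2*uy+22*uz-[0,0,14.3])
g=C+32*ux+2*uy+22*uz-[0,0,14.3]; plan([g[0],g[1],g[2]+70],.245)
E
```

```text
17.5 [582.55669318 -18.69896009  49.92142678]
32 [596.4867854  -15.21612123  51.93943674]
t 13.425 p [456.3 299.9 154.1] yaw_y 1.2081 q [ 0.45  0.36  1.72  0.    1.05 -0.75]
[np.float64(-0.0405), np.float64(-0.0408), np.float64(0.0054), np.float64(0.1605)]
[np.float64(-0.0465), np.float64(-0.0338), np.float64(0.0054), np.float64(0.1605)]
[np.float64(-0.0513), np.float64(-0.026), np.float64(0.0054), np.float64(0.1605)]
[np.float64(-0.0548), np.float64(-0.0174), np.float64(0.0054), np.float64(0.1605)]
[np.float64(-0.0569), np.float64(-0.0084), np.float64(0.0054), np.float64(0.1605)]
[np.float64(-0.0575), np.float64(0.0008), np.float64(0.0054), np.float64(0.1605)]
```

Request:
apply_moves([
  [-1, -0.0405, -0.041, 0.0055, 0.1605],
  [-1, -0.0465, -0.034, 0.0055, 0.1605],
  [-1, -0.0515, -0.026, 0.0055, 0.1605],
  [-1, -0.055, -0.0175, 0.0055, 0.1605],
  [-1, -0.057, -0.0085, 0.0055, 0.1605],
  [-1, -0.0575, 0.001, 0.0055, 0.1605],
  [-1, 0, 0, 0, 0],
  [-1, 0, 0, 0, 0],
  [-1, 0, 0, 0, 0],
])

```text
time: 14.55
tcp_pos: [593.8, -15.7, 117.5]
eef_rot: [[-0.244, 0.97, -0.002], [0.97, 0.244, 0.001], [0.001, -0.002, -1.0]]
ft_force: [-1.0, 1.1, -2.2]
gripper_width: 42.4
grasp_force: 62.0
```

```bash
python3 - <<'E'
from h import *
plan([596.5,-15.2,60],.245,2)
for i in range(3): s=shot('scene','scene4'); print(ctrl.observe()['ft_force'])
P=pts(s); p=s['pixels'].astype(int)
a=.245; e=np.radians(8)
ux=np.array([np.cos(a)*np.cos(e),np.sin(a)*np.cos(e),np.sin(e)]); uy=np.array([-np.sin(a),np.cos(a),0]); uz=np.cross(ux,uy)
D=(P-np.array([569.2,-24.1,40]))@np.c_[ux,uy,uz]
m=(p[...,0]-p[...,2]>35)&(D[...,2]>50)&(D[...,2]<140)&(abs(D[...,0])<90)&(abs(D[...,1])<140); A=D[m]; print(len(A),rect(A),A.min(0),A.max(0))
k=cv2.resize(cv2.imread('pics/scene4.png')[80:230,250:450],None,fx=3.8,fy=3.8); cv2.imwrite('pics/c4.png',k)
E
```

```text
t 14.55 p [593.8 -15.7 117.5] yaw_y 0.2467 q [-0.14  0.47  1.64  0.    1.03 -0.39]
[np.float64(-0.0001), np.float64(0.0014), np.float64(0.0288), np.float64(0.0008)]
[np.float64(-0.0001), np.float64(0.0014), np.float64(0.0288), np.float64(0.0008)]
[ 0.16474058  0.0373183  -2.11423163]
[-0.0818241   0.43491845 -3.41106979]
[-0.44079777 -0.32732568 -1.99460541]
474 ((36.95431137084961, 8.697502136230469), (210.19679260253906, 40.476646423339844), 89.6763687133789) [ 16.98551595 -96.44185692  72.1796383 ] [ 57.50552297 113.77850466 137.32949613]
```

View pics/c4.png

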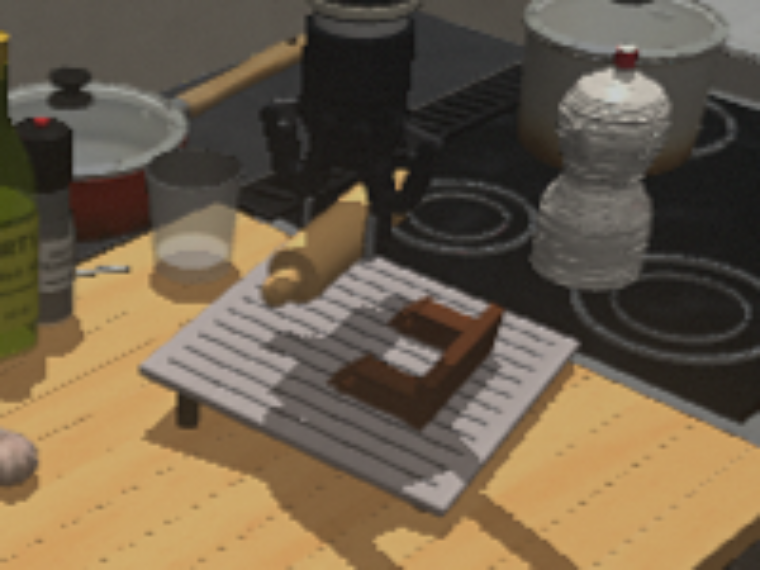

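The pin is held level and across the slope, with its left handle at crop (280,290). Its middle is about 1 mm from the chock's. Lowering uphill of the seat.

Request:
apply_moves([
  [-1, 0, 0.0015, 0.03, 0],
  [-1, 0, 0.001, 0.02, 0.001],
  [-1, 0, 0, 0.009, 0],
  [-1, 0, 0, 0, 0],
  [-1, 0, 0, 0, 0],
])

```text
time: 15.32
tcp_pos: [598.3, -16.3, 60.2]
eef_rot: [[-0.242, 0.97, 0.001], [0.97, 0.242, -0.0], [-0.001, 0.001, -1.0]]
ft_force: [0.8, -0.2, -3.1]
gripper_width: 42.4
grasp_force: 62.2
```

Request:
apply_moves([
  [-1, 0, 0, 0.001, 0],
  [-1, 0, 0, 0.001, 0],
  [-1, 0, 0, 0, 0],
])

```text
time: 15.7
tcp_pos: [597.6, -16.4, 57.4]
eef_rot: [[-0.241, 0.97, 0.0], [0.97, 0.241, 0.0], [0.0, 0.0, -1.0]]
ft_force: [-0.1, 0.4, -2.2]
gripper_width: 42.2
grasp_force: 62.2
```

Request:
apply_moves([
  [-1, 0, 0, 0.001, 0],
  [-1, 0, 0, 0, 0],
])

```text
time: 15.95
tcp_pos: [597.5, -16.3, 56.2]
eef_rot: [[-0.242, 0.97, -0.0], [0.97, 0.242, 0.0], [0.0, -0.0, -1.0]]
ft_force: [0.4, 0.1, -2.9]
gripper_width: 42.2
grasp_force: 62.2
```

Request:
apply_moves([
  [-1, 0, 0, 0.001, 0],
  [-1, 0, 0, 0, 0],
])

```text
time: 16.2
tcp_pos: [597.5, -16.4, 55.2]
eef_rot: [[-0.242, 0.97, -0.0], [0.97, 0.242, 0.0], [0.0, -0.0, -1.0]]
ft_force: [0.6, 0.5, -2.2]
gripper_width: 42.3
grasp_force: 62.2
```

Request:
apply_moves([
  [-1, 0, 0, 0.001, 0],
  [-1, 0, 0, 0, 0],
])

```text
time: 16.45
tcp_pos: [597.5, -16.4, 54.2]
eef_rot: [[-0.242, 0.97, -0.0], [0.97, 0.242, 0.0], [0.0, -0.0, -1.0]]
ft_force: [0.3, -0.2, -2.7]
gripper_width: 42.3
grasp_force: 62.2
```

Request:
apply_moves([
  [-1, 0, 0, 0.001, 0],
  [-1, 0, 0, 0, 0],
])

```text
time: 16.7
tcp_pos: [597.5, -16.4, 53.2]
eef_rot: [[-0.242, 0.97, -0.0], [0.97, 0.242, 0.0], [0.0, -0.0, -1.0]]
ft_force: [-0.3, -0.2, -2.6]
gripper_width: 42.4
grasp_force: 62.2
```

Request:
apply_moves([
  [-1, 0, 0, 0.001, 0],
  [-1, 0, 0, 0, 0],
])

```text
time: 16.95
tcp_pos: [597.5, -16.3, 52.2]
eef_rot: [[-0.242, 0.97, -0.0], [0.97, 0.242, 0.0], [0.0, -0.0, -1.0]]
ft_force: [-0.6, -0.2, -2.6]
gripper_width: 42.3
grasp_force: 62.2
```

Request:
apply_moves([
  [-1, 0, 0, 0.001, 0],
  [-1, 0, 0, 0, 0],
])

```text
time: 17.2
tcp_pos: [597.7, -16.4, 51.6]
eef_rot: [[-0.242, 0.97, 0.0], [0.97, 0.242, 0.0], [-0.0, 0.0, -1.0]]
ft_force: [-1.3, -0.2, 1.7]
gripper_width: 42.6
grasp_force: 62.6
```

Request:
apply_moves([
  [-1, 0, 0, 0.001, 0],
  [-1, 0, 0, 0, 0],
])

```text
time: 17.45
tcp_pos: [597.6, -16.4, 51.6]
eef_rot: [[-0.242, 0.97, 0.0], [0.97, 0.242, -0.0], [-0.0, 0.0, -1.0]]
ft_force: [-3.2, 0.2, 10.9]
gripper_width: 42.3
grasp_force: 63.6
```

Request:
apply_moves([
  [-1, 0, 0, -0.001, 0],
  [-1, 0, -0.003, 0.0002, 0],
  [-1, 0, -0.003, 0.0004, 0],
  [-1, 0, -0.003, 0.0004, 0],
  [-1, 0, -0.002, 0.0003, 0],
  [-1, 0, 0, 0, 0],
])

```text
time: 18.2
tcp_pos: [586.7, -19.2, 50.0]
eef_rot: [[-0.241, 0.97, -0.0], [0.97, 0.241, -0.0], [0.0, -0.0, -1.0]]
ft_force: [1.5, -0.5, 0.9]
gripper_width: 42.1
grasp_force: 62.5
```

```bash
cat >> h.py <<'E'
def avg(n=8):
    F=[]
    for i in range(n): ctrl.read_camera('scene'); s=ctrl.observe(); F.append(s['ft_force'])
    F=np.mean(F,0); R=np.array(s['eef_rot']); p=np.array(s['tcp_pos'])
    print('t',s['time'],'p',p.round(1),'tool F',(R.T@F).round(2),'yaw %.4f'%np.arctan2(R[1,1],R[0,1]),'deckh %.2f'%((p[:2]-[569.2,-24.1])@[np.cos(.245),np.sin(.245)]))
E
python3 - <<'E'
from h import *
avg()
c=shot('scene','scene5')
cv2.imwrite('pics/c5.png',cv2.resize(cv2.imread('pics/scene5.png')[120:210,290:410],None,fx=6,fy=6,interpolation=cv2.INTER_CUBIC))
E
```

```text
t 18.6 p [586.7 -19.1  50. ] tool F [-0.94  0.33 -1.79] yaw 0.2441 deckh 18.21
```

View pics/c5.png

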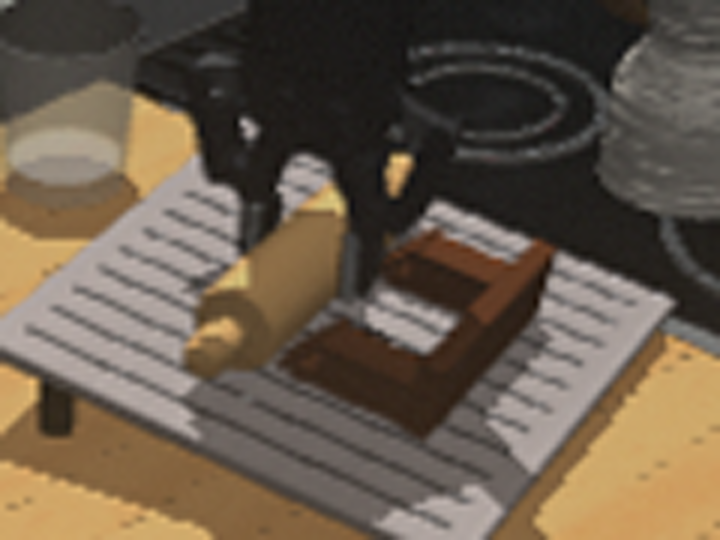

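The pin lies on the deck just uphill of the wedge noses, at crop (290,350), with a small gap left. I'll advance in small steps.

Request:
apply_moves([
  [-1, 0, 0, -0.0004, 0],
  [-1, 0, -0.001, 0.00014, 0],
  [-1, 0, 0, 0, 0],
])

```text
time: 19.02
tcp_pos: [585.2, -19.0, 49.9]
eef_rot: [[-0.242, 0.97, -0.001], [0.97, 0.242, 0.0], [0.001, -0.001, -1.0]]
ft_force: [0.4, -0.2, -2.0]
gripper_width: 42.4
grasp_force: 62.4
```

```bash
python3 -c "
from h import *
avg()"
```

```text
t 19.425 p [585.8 -19.3  50.2] tool F [0.33 0.42 2.75] yaw 0.2440 deckh 17.28
```

Request:
apply_moves([
  [-1, 0, -0.001, 0.00014, 0],
  [-1, 0, 0, 0, 0],
])

```text
time: 19.68
tcp_pos: [584.7, -19.5, 50.1]
eef_rot: [[-0.242, 0.97, -0.0], [0.97, 0.242, 0.0], [0.0, -0.0, -1.0]]
ft_force: [0.6, -0.3, -2.3]
gripper_width: 42.3
grasp_force: 62.4
```

```bash
python3 -c "
from h import *
avg()"
```

```text
t 20.075 p [585.  -19.5  50.2] tool F [-0.23 -0.36  2.48] yaw 0.2440 deckh 16.39
```

Request:
apply_moves([
  [-1, 0, -0.0007, 0.0001, 0],
  [-1, 0, 0, 0, 0],
])

```text
time: 20.32
tcp_pos: [584.1, -19.7, 50.0]
eef_rot: [[-0.242, 0.97, -0.0], [0.97, 0.242, 0.0], [0.0, -0.0, -1.0]]
ft_force: [0.4, -0.5, -2.5]
gripper_width: 42.4
grasp_force: 62.4
```

```bash
python3 -c "
from h import *
avg()"
```

```text
t 20.725 p [584.3 -19.7  50. ] tool F [ 0.33 -0.13  2.74] yaw 0.2440 deckh 15.69
```

Request:
apply_moves([
  [-1, 0, -0.0007, 0.0001, 0],
  [-1, 0, 0, 0, 0],
])

```text
time: 20.98
tcp_pos: [583.5, -19.9, 49.9]
eef_rot: [[-0.242, 0.97, -0.0], [0.97, 0.242, 0.0], [0.0, -0.0, -1.0]]
ft_force: [-0.1, 0.1, -3.7]
gripper_width: 42.2
grasp_force: 62.4
```

```bash
python3 -c "
from h import *
avg()"
```

```text
t 21.375 p [583.5 -19.8  49.9] tool F [-0.14  0.12  2.68] yaw 0.2440 deckh 14.93
```

Request:
apply_moves([
  [-1, 0, -0.0007, 0.0001, 0],
  [-1, 0, 0, 0, 0],
])

```text
time: 21.62
tcp_pos: [582.9, -20.0, 49.8]
eef_rot: [[-0.242, 0.97, 0.0], [0.97, 0.242, 0.0], [0.0, 0.0, -1.0]]
ft_force: [0.3, -0.5, -2.9]
gripper_width: 42.5
grasp_force: 62.3
```

```bash
python3 -c "
from h import *
avg()"
```

```text
t 22.025 p [582.9 -20.   49.8] tool F [-0.01  0.01  2.5 ] yaw 0.2441 deckh 14.28
```

Request:
apply_moves([
  [-1, 0, -0.0007, 0.0001, 0],
  [-1, 0, 0, 0, 0],
])

```text
time: 22.28
tcp_pos: [582.6, -20.2, 49.9]
eef_rot: [[-0.242, 0.97, 0.001], [0.97, 0.242, 0.0], [-0.0, 0.001, -1.0]]
ft_force: [1.1, 0.3, -1.9]
gripper_width: 42.2
grasp_force: 62.1
```

```bash
python3 -c "
from h import *
avg()"
```

```text
t 22.675 p [582.5 -20.3  49.8] tool F [-0.1   1.53  2.11] yaw 0.2440 deckh 13.80
```

Request:
apply_moves([
  [-1, 0, -0.0007, 0.0001, 0],
  [-1, 0, 0, 0, 0],
])

```text
time: 22.92
tcp_pos: [581.7, -20.4, 49.7]
eef_rot: [[-0.241, 0.97, 0.0], [0.97, 0.241, 0.0], [0.0, 0.0, -1.0]]
ft_force: [2.0, 0.2, -2.2]
gripper_width: 42.2
grasp_force: 62.1
```

```bash
python3 -c "
from h import *
avg()"
```

```text
t 23.325 p [581.7 -20.4  49.7] tool F [-0.8   1.79  1.36] yaw 0.2440 deckh 13.04
```

Request:
apply_moves([
  [-1, 0, -0.0007, 0.0001, 0],
  [-1, 0, 0, 0, 0],
])

```text
time: 23.58
tcp_pos: [580.9, -20.5, 49.6]
eef_rot: [[-0.242, 0.97, 0.0], [0.97, 0.242, 0.0], [0.0, 0.0, -1.0]]
ft_force: [1.7, -0.5, -0.9]
gripper_width: 42.5
grasp_force: 62.1
```

```bash
python3 -c "
from h import *
avg()"
```

```text
t 23.975 p [580.9 -20.5  49.6] tool F [-0.14  2.48  0.19] yaw 0.2440 deckh 12.26
```

The pin bears on both wedge faces with about 2.5 N. Releasing slowly.

Request:
apply_moves([
  [-0.02, 0, 0, 0, 0],
  [0, 0, 0, 0, 0],
  [0.01, 0, 0, 0, 0],
  [0.02, 0, 0, 0, 0],
  [0.04, 0, 0, 0, 0],
  [0.07, 0, 0, 0, 0],
  [0.1, 0, 0, 0, 0],
  [0.15, 0, 0, 0, 0],
  [0.2, 0, 0, 0, 0],
  [0.2, 0, 0, 0, 0],
])

```text
time: 25.22
tcp_pos: [580.8, -20.5, 49.5]
eef_rot: [[-0.242, 0.97, -0.0], [0.97, 0.242, 0.0], [0.0, -0.0, -1.0]]
ft_force: [0.3, -0.0, -0.5]
gripper_width: 51.0
grasp_force: 0.0
```

```bash
python3 - <<'E'
from h import *
avg(3)
c=shot('scene','scene6')
cv2.imwrite('pics/c6.png',cv2.resize(cv2.imread('pics/scene6.png')[120:210,290:410],None,fx=6,fy=6,interpolation=cv2.INTER_CUBIC))
E
```

```text
t 25.375 p [580.8 -20.5  49.5] tool F [-0.16  0.27  0.19] yaw 0.2440 deckh 12.15
```

View pics/c6.png

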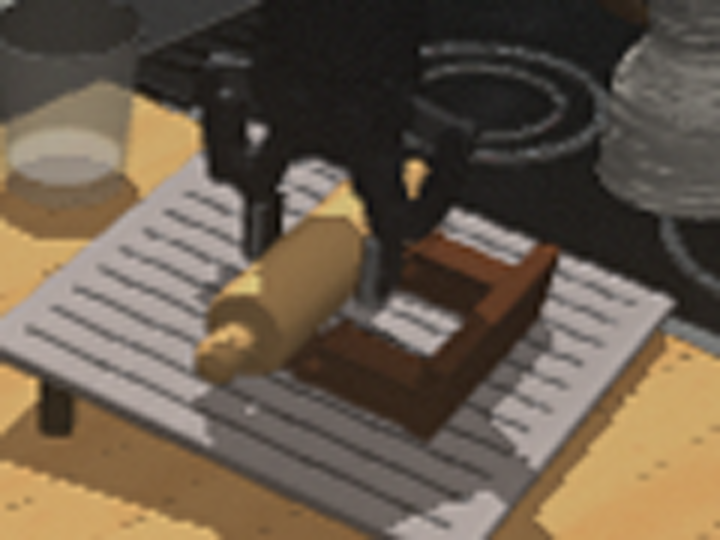

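The pin rests on both wedges with the fingers clear on each side. Lifting straight off.

Request:
apply_moves([
  [0.35, 0, 0, 0, 0],
  [0.35, 0, 0, -0.005, 0],
  [0.35, 0, 0, -0.02, 0],
  [0.35, 0, 0, -0.04, 0],
  [0.35, 0, 0, -0.05, 0],
  [0.35, 0, 0, -0.05, 0],
  [0.35, 0, -0.05, -0.03, 0],
  [0.35, 0, -0.05, -0.03, 0],
  [0.35, 0, 0, 0, 0],
])

```text
time: 26.55
tcp_pos: [481.9, -45.2, 277.3]
eef_rot: [[-0.241, 0.971, 0.003], [0.971, 0.241, -0.001], [-0.002, 0.003, -1.0]]
ft_force: [1.2, -1.0, 0.3]
gripper_width: 57.7
grasp_force: 0.0
```

```bash
python3 - <<'E'
from h import *
a=.245; e=np.radians(8)
ux=np.array([np.cos(a)*np.cos(e),np.sin(a)*np.cos(e),np.sin(e)]); uy=np.array([-np.sin(a),np.cos(a),0]); uz=np.cross(ux,uy)
for i in range(2):
    s=shot('scene','scene7'); P=pts(s); p=s['pixels'].astype(int)
    D=(P-np.array([569.2,-24.1,40]))@np.c_[ux,uy,uz]
    b=(abs(D[...,0])<120)&(abs(D[...,1])<125)&(D[...,2]>4)&(D[...,2]<60)
    A=D[b&(p[...,0]-p[...,2]>35)&(p.sum(2)>260)]; B=D[b&(p.sum(2)<260)&(D[...,2]>36)&(D[...,0]<-50)]
    print('pin',len(A),rect(A),'bar',len(B),rect(B))
    if i==0: [ctrl.read_camera('top') for _ in range(15)]
cv2.imwrite('pics/c7.png',cv2.resize(cv2.imread('pics/scene7.png')[100:230,210:410],None,fx=3.8,fy=3.8))
E
```

```text
pin 479 ((14.672881126403809, 2.5622024536132812), (212.6870880126953, 49.39586639404297), 83.78824615478516) bar 142 ((-72.23782348632812, 2.4035682678222656), (128.11941528320312, 13.97231674194336), 89.14959716796875)
pin 475 ((14.404155731201172, 6.364799499511719), (210.0177459716797, 47.440155029296875), 83.81146240234375) bar 145 ((-72.09996032714844, 0.28237152099609375), (14.944031715393066, 133.15451049804688), 0.15546734631061554)
```

View pics/c7.png

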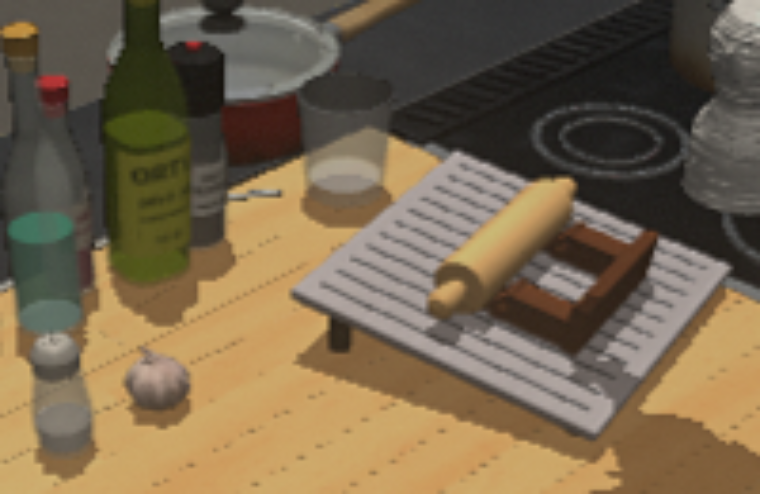

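The pin lies centred against both wedge faces (crop (510,245)). It is at rest, and the mill, garlic and glass have not moved. Handing in.

```bash
python3 -c "
from cell import ctrl
print(ctrl.hand_in())"
```

```text
the job is handed in; nothing more can be done
None
```

I handed the job in at about 27 s on the robot's clock: the largest chock stands square on the draining board about 2 mm left of centre. The pin bore on both wedge faces (about 2.5 N) before I let go and has stayed put. Pressing it home slid the chock about 1.5 mm downhill, and the mill, garlic and glass were not touched.

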